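# Latch open the glass jig and slide the bar in

### The job

Only pushing with the fingertips and picking nothing up, push the sprung jaw of the jig (the orange block) back past its stop pin and let it go, so that it springs back onto the pin and stays latched half open. Then push the turquoise glass bar along its channel into the opened bay until it rests against the dark end stop. The bar must stay flat on the bed and never be lifted, and everything else on the bench is to be left where it is.

Things in the scene. Friction and masses are not known exactly. Their poses are not given: they have to be found in the camera images.
- jig: plywood jig fixed on the bench mat. Origin on its underside; x = the way the jaw is pushed open (roughly away from the robot), y = the way the bar is pushed in, z up; lengths below are in its frame. L-shaped bed, top at z = 12 mm: x -75 to 190, y -70 to 75, plus an infeed arm x -75 to 30, y -205 to -70 mm
- channel (a point): point on the bed midway in the infeed channel, at jig x = -21, y = -110, z = 12 mm. The channel is 38 mm wide, between two low aluminium strips, tops at z = 18 mm: the fence, face at x = -40 (y -205 to 47), and the infeed guide, face at x = -2 (y -200 to -50)
- bay_end (a point): point at bed level on the face of the dark steel end stop, at jig x = -25, y = 47, z = 12 mm. The stop spans x -60 to 10 and is 24 mm high (top at z = 36 mm)
- jaw (a joint): travel in m of the sprung jaw along the jig's +x: 0 shut, 0.032 latched half open on the pin, 0.052 hard limit. Spring: 3.5 N shut, 7 N fully open; pushing takes at most about 11 N. Its tooth lifts the pin on the way; past 0.033 (push to 0.040 or more) the pin drops behind the tooth and the jaw, let go, comes back only to 0.032. Let go earlier, it returns to 0
- jaw_face (a point): centre of the jaw's orange front face, at jig y = 0, z = 31.5 mm; x = -32 mm shut, 0 latched (bay between fence and jaw 8 mm, then 40 mm). Axes as the jig's. The face is 90 mm wide (y) and 38 mm high (z 12.5 to 50.5), the orange-topped block behind it 80 mm long. Push it along +x with the tips above the fence (z over 18 mm)
- pin (a joint): lift in m of the brass stop pin: 0 down, about 0.010 on top of the tooth; its own spring holds it down and it needs no touching. It stands in a steel bridge behind the jaw at jig x = 125, y = 0 (bridge top z = 64 mm) and has a red knob 20 mm wide, top at z = 78 mm when down
- bar: turquoise glass bar 30 (x) x 90 (y) x 16 (z) mm, about 0.1 kg, lying on the bed in the infeed channel, long side along the jig's y; origin under its middle. Home against the end stop its origin is at jig y = 2 mm. Its top (jig z = 28 mm) stands 10 mm above the fence and guide; push its near end (lowest y) along +y
- cutter_pen: brass pen-shaped glass cutter, 136 mm long, 12 mm thick, lying beside the jig; origin under its middle, x along it
- pink_glass: pink glass offcut 60 x 40 x 6 mm lying flat; origin under its middle
- white_glass: white glass offcut 30 x 75 x 6 mm lying flat in front of the jig; origin under its middle
- pliers: black-handled pliers 165 mm long, 12 mm high, lying; origin under their middle
- bottle: upright bottle with red cap, 66 mm diameter, 200 mm tall; origin under its middle
- tin: black open tin 60 x 80 mm, 90 mm tall; origin under its middle
Mind the look-alikes: they are no part of the job. Several things have the shape of the bar; the one meant has the colours described above.

How it is judged (in metres and radians):
On the way, in this order (a step that is already met when the one before it is completed fails the run):
1. the jaw is pushed past the stop pin (over 36 mm) (value of joint jaw above 0.036 m), for 0.05 s.
2. the jaw has come back and latched half open, pin down (value of joint jaw between 0.029 and 0.035 m and value of joint pin below 0.003 m), for 0.3 s.
3. the bar is home against the end stop (y of bar in the frame of jig between -0.003 and 0.006 m and x of bar in the frame of jig between -0.028 and -0.014 m and z of bar in the frame of jig below 0.015 m and angle between the y axis of bar and the y axis of jig, either way round below 0.22 rad), for 0.2 s.
At the end, for the whole second after the job is handed in: the jaw is latched at mid position (travel 29 to 35 mm, pin lifted less than 3 mm) and the bar lies flat and at rest in the bay, its end within 5 mm of the end stop (all of step 2 and all of step 3 and linear speed of bar below 0.01 m/s and angle between bar's own z axis and vertical below 0.1 rad); the robot touches nothing.
It fails at once if the glass bar is lifted more than 8 mm off the bed (z of bar in the frame of jig above 0.02 m).
It fails at once if the glass bar is tipped more than 0.25 rad (angle between bar's own z axis and vertical above 0.25 rad).
It fails at once if something else on the bench is moved more than 20 mm (distance of any of cutter_pen, pink_glass, white_glass, pliers, bottle, tin from where it was at the start of the episode above 0.02 m).
It also fails if it takes over 53 s, if anything falls off the work surface, if the arm or the gripper's body presses on something with over 40 N, if the wrist force passes 120 N, or if a joint passes its speed limit or range.

### The arm

A 6-joint arm with a two-finger parallel gripper is mounted at the origin on the work surface. World frame = base frame: x ahead of the robot, y to its left, z up, the work surface at z = 0. Lengths are in m, angles in degrees, forces in N, time in s.
With the tool pointing down it reaches from about 0.35 to 0.875 m from the base axis. Payload 4.2 kg.
Tool frame: the origin (TCP) lies midway between the tips of the shut fingers; the grasp point (between the pads) lies 19 mm behind it; z points along the fingers, y is the line along which they close (so a half turn about z gives the same grasp; the last joint's range is limited). The gripper opens to 87 mm and grips with 3 to 60 N. Pads are 19 mm wide; open, the fingers measure 117 mm over their backs; the gripper's body (75 mm by 190 mm) begins 51 mm behind the grasp point.
Start: joints at [-58.923, 22.042, 0.453, 0, -68.411, -14.817], TCP at [0.175, -0.6, 0.223] pointing down, gripper open.
Joint ranges: [-179.83, 179.83], [-69.29, 118.12], [-61.27, 80.66], [-181.25, 117.63], [-171.15, -9.14], [-177.46, 177.46]. Speed limits (degrees/s): [159.86, 159.86, 180, 180, 180, 180].

### API

Orientations are given as a 3x3 rotation matrix whose columns are the frame's x, y, z axes.
In Python, from station import sense, capture, finish_job, silhouettes, landmark_of gives the robot as it stands.
- The arm moves only by the tool step_arm, never from a script. Its arguments are lists of equal length, an entry for each row: "linear": the shift along the tool's x, y, z in mm, a list of three; "delta_rot": the turn, a rotation vector about the tool's x, y, z in rad, a list of three; "grip": the finger opening in mm, from 0 to 87. A call has 1 to 10 rows; each row shifts and turns the commanded pose from where the row before left it, along the tool's axes as they then stand; what a row does not reach is not made up. A row lasts 1/8 s, in which the tool goes at most 62.5 mm and 10.7 degrees, less where a joint would pass 70% of its speed; a pose out of reach is approached as far as the arm can. A call with a gripper value outside its range is refused whole. The fingers move at their own pace and stop on an object; the grip force is fixed at half the most. Time passes only in rows, so rows that do not move let the fingers close. It gives the time, the measured TCP pose, the force, the opening and the grip force at its end, in the units of the state.
- sense(): the state, without advancing time (a new reading comes with each control period).
- capture(name): name is "side" or "top" or "wrist"; returns a dict with "img" (480x640x3 uint8, red, green, blue), "fx", "fy", "cx", "cy" (pixels), "world_to_cam" (4x4, takes a point from world to camera coordinates); the wrist camera has in their place "mount" (4x4, takes a point from camera to tool coordinates, whose origin is the TCP and whose axes are the flange's). Camera axes: x right, y up, looking along -z (the intrinsics and any distortion apply to the point x, -y, -z); pixel columns grow to the right and rows downward; lengths in m; the calibration is good to about 2 mm. A picture is of the moment at which its call begins: read the wrist's pose just before it. There is no depth.
- finish_job(): hands the job in; it is judged then, once.
Trained networks look in the newest picture that a camera, given by its name, has taken for a name from the list of things; names that differ only in an ending like _2 or _b are one class to them, and where a whole thing is asked for, a point or a joint stands for the part that bears it (a point fixed in the world has none). Each returns a list of dicts, best first, with "score" (0 to 1); they miss things now and then, are a little off and sometimes report something else, mostly with a low value. They report only what shows in the picture. A call takes as long as a camera call. They do not tell look-alikes from the thing itself.
- silhouettes(camera, label): "mask" (480x640 bool, what is visible of it) and "point" ([column, row] in pixels, amid what is visible of it).
- landmark_of(camera, label): "point" ([column, row] in pixels: a listed point, or the origin of a listed thing).
The state is a dict: "time_s": time; "joints": joint angles; "joint_velocities": joint speeds; "effort": joint torques, N m; "tcp_pos": TCP position; "ee_rot": TCP orientation; "wrist_force": force on the tool from outside, world axes, zero at the start; "moment": the same for the moment, N m; "gripper_width": opening from 0.0 (shut) to 1.0 (fully open); "gripper_force": force on a finger pad.
Only numpy, scipy, OpenCV 4.12 (cv2) and the standard library are available. Lean on these libraries where they do the work, as an engineer would, in place of code of your own. Each camera call takes 0.05 s, during which the arm holds its last target. There are 200 camera calls.

## Working session

There is one attempt and no reset: what is moved stays moved. The work goes in short steps, Python scripts to look and compute and a tool call to move; the robot and the scene stay as the last step left them, time stands still between calls to the robot, and variables do not carry over. Pictures are saved under pics/ and viewed, at most 12 in all, crops included, and the job is handed in when it is done.

Besides the shell and the picture viewer there is one more tool, called after "Call:" by a JSON object that holds its "fn" and its "kwargs", one argument or row to a line. step_arm: Moves the arm, as the interface text tells. Its arguments: {"type":"object","properties":{"linear":{"type":"array"},"delta_rot":{"type":"array"},"grip":{"type":"array"}},"required":["linear","delta_rot","grip"]}

```bash
mkdir -p pics; cat > h.py <<'E'
import numpy as np, cv2
from station import *
def save(c,n): cv2.imwrite('pics/'+n,c['img'][:,:,::-1])
def ray(c,p,z):
    M=np.array(c['world_to_cam']);R=M[:3,:3];t=M[:3,3]
    d=np.array([(p[0]-c['cx'])/c['fx'],-(p[1]-c['cy'])/c['fy'],-1.])
    o=-R.T@t; d=R.T@d; return o+d*(z-o[2])/d[2]
def proj(c,P):
    M=np.array(c['world_to_cam']);q=M[:3,:3]@np.array(P)+M[:3,3]
    return np.array([c['cx']+c['fx']*q[0]/-q[2],c['cy']+c['fy']*-q[1]/-q[2]])
E
python3 - <<'E'
from h import *
for n in ['top','side']:
    c=capture(n);save(c,n+'0.png')
    print(n,[k for k in c],(-np.array(c['world_to_cam'])[:3,:3].T@np.array(c['world_to_cam'])[:3,3]).round(3))
    for l,z in [('jig',0),('channel',.012),('bay_end',.012),('jaw_face',.0315),('bar',.012),('pin',.078),('white_glass',0),('cutter_pen',0),('pink_glass',0),('pliers',0),('bottle',0),('tin',0)]:
        for d in landmark_of(n,l)[:3]: print(l,round(d['score'],2),np.round(d['point'],1),ray(c,d['point'],z).round(4)[:2])
s=sense();print(s['time_s'],s['tcp_pos'],s['ee_rot'])
E
```

```text
top ['img', 'fx', 'fy', 'cx', 'cy', 'world_to_cam'] [ 0.346 -0.005  1.064]
jig 0.78 [280.7 191. ] [0.5722 0.0983]
channel 0.66 [327.4 201. ] [ 0.5471 -0.011 ]
channel 0.34 [230.9 166.5] [0.6266 0.2143]
jaw_face 0.71 [279.8 200.6] [0.5434 0.0968]
jaw_face 0.6 [325.7 200.2] [ 0.5452 -0.007 ]
bar 0.87 [317.2 199.7] [0.55   0.0126]
bar 0.71 [185.6 370.5] [0.1636 0.2994]
bar 0.7 [118.5 239.7] [0.4529 0.4662]Traceback (most recent call last):
  File "<stdin>", line 6, in <module>
ValueError: it knows: bar, bay_end, bottle, channel, cutter_pen, jaw_face, jig, pink_glass, pliers, tin, white_glass
```

View pics/top0.png

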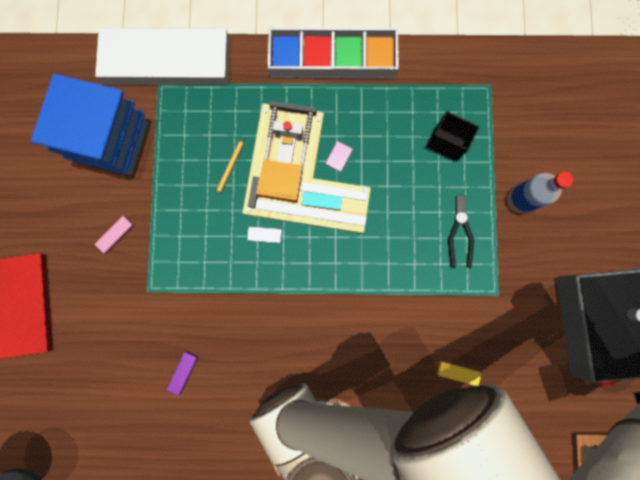

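The top picture shows the jig at columns 245–370, rows 100–230. The orange jaw is at (280,180) and the turquoise bar at (322,200). Three other bar-shaped things are pink (113,235), purple (182,373) and yellow (460,373). Only the one in the channel is turquoise, so that is the bar meant. I'll confirm it in an enlarged crop.

```bash
python3 - <<'E'
from h import *
T=capture('top');lm=[]
S=capture('side');save(S,'side0.png')
for n,c in [('top',T),('side',S)]:
    for l,z in [('jig',0),('channel',.012),('bay_end',.012),('jaw_face',.0315),('bar',.012)]:
        for d in landmark_of(n,l)[:2]: print(n,l,round(d['score'],2),np.round(d['point'],1),ray(c,d['point'],z).round(4)[:2])
cv2.imwrite('pics/crop0.png',cv2.resize(T['img'][90:245,225:390,::-1],None,fx=4.8,fy=3.8*4.8/3.8*0.8,interpolation=cv2.INTER_CUBIC))
# jig outline: wood colour mask vs green
hsv=cv2.cvtColor(T['img'],cv2.COLOR_RGB2HSV)
m=((hsv[...,0]>60)&(hsv[...,0]<95)&(hsv[...,1]>90)).astype(np.uint8)
m=1-m; m[:88]=0;m[290:]=0;m[:,:160]=0;m[:,490:]=0
n,lab,st,_=cv2.connectedComponentsWithStats(m)
for i in range(1,n):
    if st[i,4]>80: print(i,st[i])
i=lab[180,280];c=cv2.findContours((lab==i).astype(np.uint8),0,1)[0][0]
a=cv2.approxPolyDP(c,3,True)[:,0]
for p in a: print(p,ray(T,p,.012).round(4))
E
```

```text
top jig 0.7 [278.8 189.5] [0.5757 0.1028]
top channel 0.92 [326.9 199.4] [ 0.5509 -0.0098]
top bay_end 0.62 [258.1 196.4] [0.5565 0.1491]
top jaw_face 0.86 [277.6 197.9] [0.5495 0.1019]
top bar 0.84 [185.  369.9] [0.1648 0.3008]
top bar 0.71 [320.  198.5] [0.5528 0.0062]
side channel 0.41 [451.9 286.8] [ 0.6841 -0.2969]
side bar 0.51 [197.2 203. ] [0.1609 0.2939]
side bar 0.45 [254.6 355.6] [ 0.1648 -0.3147]
1 [ 242  101  129  147 9927]
4 [ 428  112   50   47 1367]
6 [216 138  28  55 420]
7 [325 140  28  32 546]
13 [449 195  25  73 669]
19 [246 226  39  18 554]
[262 103] [0.781  0.1457 0.012 ]
[242 213] [0.5174 0.1851 0.012 ]
[333 228] [ 0.4846 -0.0243  0.012 ]
[335 235] [ 0.4685 -0.029   0.012 ]
[329 237] [ 0.4638 -0.0153  0.012 ]
[335 239] [ 0.4593 -0.029   0.012 ]
[335 247] [ 0.441  -0.0292  0.012 ]
[335 239] [ 0.4593 -0.029   0.012 ]
[345 237] [ 0.4641 -0.0518  0.012 ]
[337 237] [ 0.4639 -0.0336  0.012 ]
[336 229] [ 0.4823 -0.0312  0.012 ]
[362 233] [ 0.4737 -0.0906  0.012 ]
[370 187] [ 0.5809 -0.109   0.012 ]
[313 176] [0.6057 0.0229 0.012 ]
[323 112] [0.76   0.0013 0.012 ]
[288 103] [0.7815 0.0842 0.012 ]
```

View pics/crop0.png

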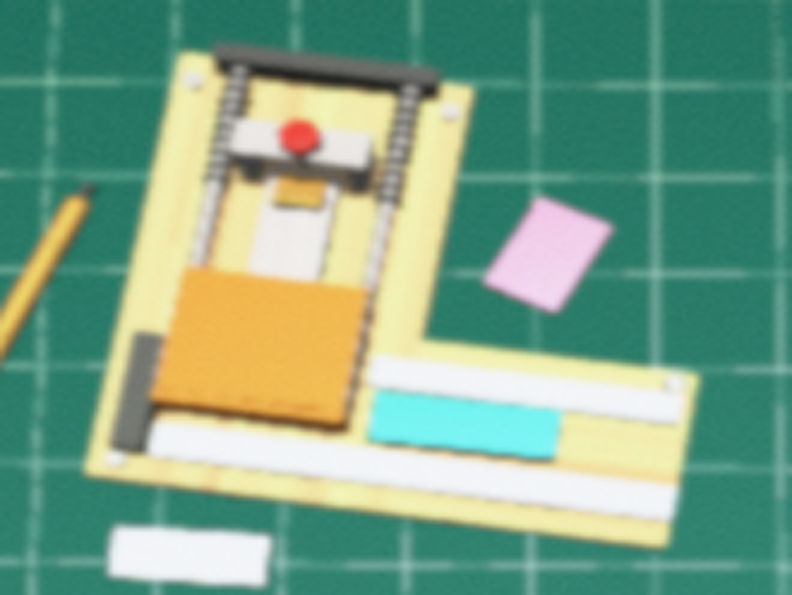

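View pics/side0.png

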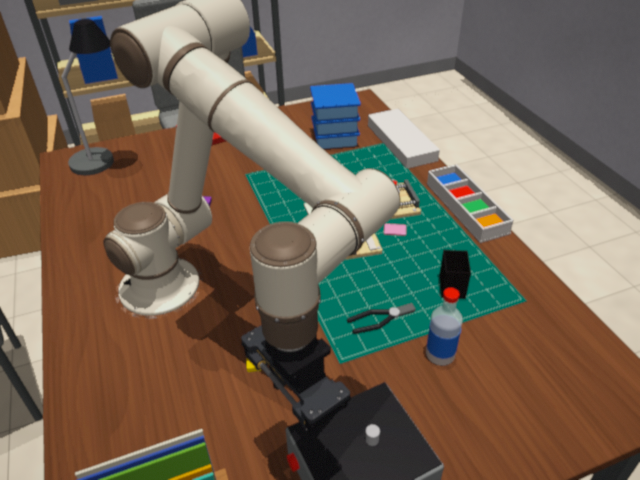

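The crop confirms the turquoise bar in the channel, left end just right of the jaw. Bed corners show clearly, so I fit the jig pose to them.

```bash
cat >> h.py <<'E'
def fit(J,W):
    J=np.array(J,float);W=np.array(W);jc=J.mean(0);wc=W.mean(0)
    A=((J-jc)[:,:,None]*(W-wc)[:,None,:]).sum(0);a=np.arctan2(A[0,1]-A[1,0],A[0,0]+A[1,1])
    R=np.array([[np.cos(a),-np.sin(a)],[np.sin(a),np.cos(a)]]);t=wc-R@jc
    return a,R,t,W-(J@R.T+t)
E
python3 - <<'E'
from h import *
T=capture('top')
J=[(-.075,.075),(.19,.075),(.19,-.07),(.03,-.07),(.03,-.205),(-.075,-.205)]
P=[(242.5,213),(262.5,103.3),(324,113),(313,177.5),(371,187.5),(363.5,232.5)]
W=[ray(T,p,.013)[:2] for p in P]
a,R,t,r=fit(J,W);print(np.degrees(a),t,(r*1000).round(1))
hsv=cv2.cvtColor(T['img'],cv2.COLOR_RGB2HSV)
m=(hsv[...,0]>82)&(hsv[...,0]<98)&(hsv[...,1]>100)&(hsv[...,2]>200);m[:185]=0;m[215:]=0
ys,xs=np.nonzero(m);print(len(xs));b=ray(T,(xs.mean(),ys.mean()),.028)[:2]
print('bar jig',R.T@(b-t))
s=sense();print(s['time_s'],s['tcp_pos'],np.array(s['ee_rot']).round(3))
for q in [(-.09,0),(-.021,-.16)]: print(q,R@np.array(q)+t)
c=capture('wrist');print(np.array(c['mount']).round(3))
E
```

```text
-8.635661535015252 [0.58062889 0.0972918 ] [[-0.5  1.1]
 [ 0.2  1.5]
 [-0.8 -0.7]
 [ 2.1 -0.7]
 [-0.  -1.4]
 [-1.   0.2]]
460
bar jig [-0.02040285 -0.09820414]
0.95 [ 0.17502436 -0.59997354  0.22258043] [[-0.96 -0.28  0.  ]
 [-0.28  0.96 -0.  ]
 [-0.   -0.   -1.  ]]
(-0.09, 0) [0.49164921 0.11080537]
(-0.021, -0.16) [ 0.53584285 -0.05774113]
[[ 0.001  0.966  0.259  0.07 ]
 [ 1.    -0.    -0.    -0.001]
 [-0.     0.259 -0.966 -0.162]
 [ 0.     0.     0.     1.   ]]
```

Call:
{"fn": "step_arm", "kwargs": {
  "linear": [
    [0,0,0],
    [0,0,0],
    [0,0,0],
    [0,0,0],
    [0,0,0],
    [-10,40,0],
    [-15,50,0],
    [-15,50,0],
    [-15,50,0],
    [-15,50,0]
  ],
  "delta_rot": [
    [0,0,0.087],
    [0,0,0.087],
    [0,0,0.087],
    [0,0,0.087],
    [0,0,0.087],
    [0,0,0],
    [0,0,0],
    [0,0,0],
    [0,0,0],
    [0,0,0]
  ],
  "grip": [0,0,0,0,0,0,0,0,0,0]
}}

```text
time_s: 2.25
tcp_pos: [0.2809, -0.3719, 0.2228]
ee_rot: [[-0.989, 0.151, 0.001], [0.151, 0.989, -0.001], [-0.001, -0.0, -1.0]]
wrist_force: [0.4, 1.3, 0.1]
gripper_width: 0.021
gripper_force: 0.0
```

Call:
{"fn": "step_arm", "kwargs": {
  "linear": [
    [-14,50,0],
    [-14,50,0],
    [-14,50,0],
    [-14,50,0],
    [-14,50,0],
    [-14,50,0],
    [-14,50,0],
    [-14,50,0],
    [-14,50,0],
    [-10,60,0]
  ],
  "delta_rot": [
    [0,0,0],
    [0,0,0],
    [0,0,0],
    [0,0,0],
    [0,0,0],
    [0,0,0],
    [0,0,0],
    [0,0,0],
    [0,0,0],
    [0,0,0]
  ],
  "grip": [0,0,0,0,0,0,0,0,0,0]
}}

```text
time_s: 3.5
tcp_pos: [0.4922, 0.112, 0.2229]
ee_rot: [[-0.989, 0.151, 0.001], [0.151, 0.989, 0.0], [-0.001, 0.0, -1.0]]
wrist_force: [0.7, -0.6, 0.8]
gripper_width: 0.003
gripper_force: 0.0
```

```bash
cat >> h.py <<'E'
A0=np.radians(-8.636);R0=np.array([[np.cos(A0),-np.sin(A0)],[np.sin(A0),np.cos(A0)]]);T0=np.array([.58063,.09729])
def tojig(p): return R0.T@(np.array(p)[:2]-T0)
def state():
    s=sense();E=np.array(s['ee_rot']);print('t',s['time_s'],'jigxy mm',(tojig(s['tcp_pos'])*1000).round(1),'z',s['tcp_pos'][2]*1000,'yaw y',np.degrees(np.arctan2(E[1,1],E[0,1])),'F jig',(R0.T@np.array(s['wrist_force'])[:2]).round(1),s['wrist_force'][2],'w',s['gripper_width']);return s
def wrist():
    s=sense();c=capture('wrist');H=np.eye(4);H[:3,:3]=s['ee_rot'];H[:3,3]=s['tcp_pos']
    c['world_to_cam']=np.linalg.inv(H@np.array(c['mount']));return c
E
python3 - <<'E'
from h import *
state();c=wrist();save(c,'w1.png')
E
```

```text
t 3.5 jigxy mm [-89.6   1.2] z 222.88535318885235 yaw y 81.30902947585272 F jig [ 0.8 -0.5] 0.7988654079177432 w 0.0033137709862322375
```

View pics/w1.png

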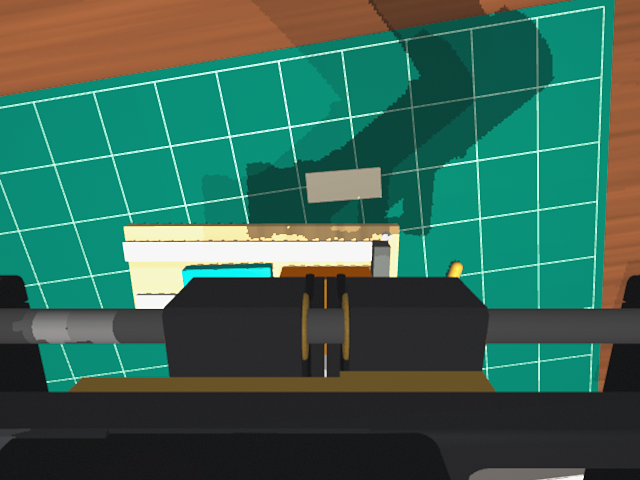

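Wrist view: bed's near corners at (124,225) and (399,225), bar's near top edge from (183,268) to (272,266), jaw's top edge from (281,268) to (372,268). I check these against the fit.

```bash
python3 - <<'E'
from h import *
c=wrist()
for n,p,z in [('F -75,-205',(124,225),.012),('A -75,75',(399,225),.012),('stop -60,47',(373,240),.036),('jaw? -32,-45',(281.5,267),.0505),('jaw -32,45',(371,267),.0505),('bar end',(183,268),.028),('bar end2',(272,266),.028)]:
    print(n,(tojig(ray(c,p,z))*1000).round(1))
E
```

```text
F -75,-205 [ -71.8 -197.7]
A -75,75 [-72.7  83.3]
stop -60,47 [-63.2  54. ]
jaw? -32,-45 [-40.4 -33.5]
jaw -32,45 [-40.7  51.1]
bar end [ -31.2 -135.6]
bar end2 [-33.6 -45.8]
```

Call:
{"fn": "step_arm", "kwargs": {
  "linear": [
    [0,0,50],
    [0,0,50],
    [0,0,50],
    [0,0,25],
    [0,0,15],
    [-15,0,0],
    [-15,0,0],
    [-10,0,0],
    [0,0,0]
  ],
  "delta_rot": [
    [0,0,0],
    [0,0,0],
    [0,0,0],
    [0,0,0],
    [0,0,0],
    [0,0,0],
    [0,0,0],
    [0,0,0],
    [0,0,0]
  ],
  "grip": [0,0,0,0,0,0,0,0,0]
}}

```text
time_s: 4.72
tcp_pos: [0.5325, 0.1043, 0.0331]
ee_rot: [[-0.988, 0.152, 0.001], [0.152, 0.988, 0.001], [-0.001, 0.001, -1.0]]
wrist_force: [-0.2, 0.6, -1.4]
gripper_width: 0.003
gripper_force: 0.0
```

Call:
{"fn": "step_arm", "kwargs": {
  "linear": [
    [-4,0,0],
    [-4,0,0],
    [-4,0,0],
    [-4,0,0],
    [0,0,0]
  ],
  "delta_rot": [
    [0,0,0],
    [0,0,0],
    [0,0,0],
    [0,0,0],
    [0,0,0]
  ],
  "grip": [0,0,0,0,0]
}}

```text
time_s: 5.35
tcp_pos: [0.5465, 0.1019, 0.0325]
ee_rot: [[-0.989, 0.151, -0.002], [0.151, 0.989, -0.0], [0.001, -0.001, -1.0]]
wrist_force: [-4.1, 1.4, 3.6]
gripper_width: 0.006
gripper_force: 2.3
```

```bash
python3 - <<'E'
from h import *
state()
E
```

```text
t 5.35 jigxy mm [-34.5  -0.6] z 32.50784142549875 yaw y 81.3318632490201 F jig [-4.2  0.8] 3.565251178093657 w 0.006221922137235883
```

Call:
{"fn": "step_arm", "kwargs": {
  "linear": [
    [-5,0,0],
    [-5,0,0],
    [-5,0,0],
    [-5,0,0],
    [-5,0,0],
    [-5,0,0],
    [-4,0,0],
    [-3,0,0],
    [0,0,0]
  ],
  "delta_rot": [
    [0,0,0],
    [0,0,0],
    [0,0,0],
    [0,0,0],
    [0,0,0],
    [0,0,0],
    [0,0,0],
    [0,0,0],
    [0,0,0]
  ],
  "grip": [0,0,0,0,0,0,0,0,0]
}}

```text
time_s: 6.48
tcp_pos: [0.5822, 0.0962, 0.0322]
ee_rot: [[-0.989, 0.151, -0.003], [0.151, 0.989, -0.001], [0.003, -0.001, -1.0]]
wrist_force: [-6.8, 3.3, 4.2]
gripper_width: 0.005
gripper_force: 3.3
```

```bash
python3 - <<'E'
from h import *
state();c=capture('top');save(c,'t2.png');w=wrist();
cv2.imwrite('pics/t2c.png',np.hstack([cv2.resize(c['img'][90:245,225:390,::-1],(400,376)),cv2.resize(w['img'][:,:,::-1],(400,376))]))
E
```

```text
t 6.475 jigxy mm [ 1.7 -0.8] z 32.226011810812885 yaw y 81.3170795769612 F jig [-7.2  2.3] 4.177324469954681 w 0.005096861784097312
```

View pics/t2c.png

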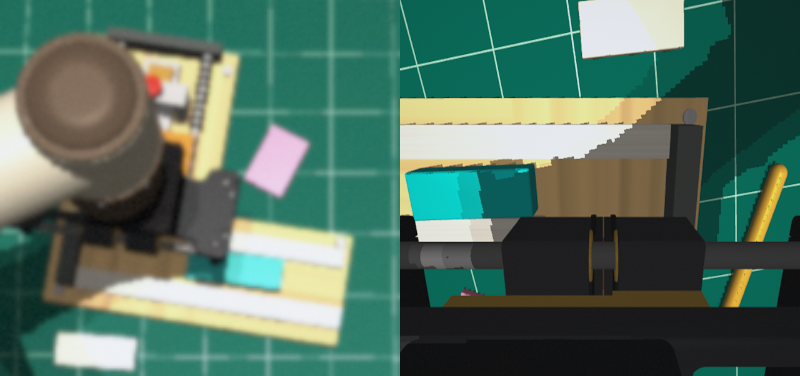

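The jaw is well back: the bay is open and the bar is undisturbed at left. I push 3 mm more for margin, then let it go.

Call:
{"fn": "step_arm", "kwargs": {
  "linear": [
    [-3,0,0],
    [0,0,0],
    [10,0,0],
    [15,0,0],
    [20,0,0],
    [20,0,0],
    [20,0,0],
    [0,-20,-30],
    [0,0,0]
  ],
  "delta_rot": [
    [0,0,0],
    [0,0,0],
    [0,0,0],
    [0,0,0],
    [0,0,0],
    [0,0,0],
    [0,0,0],
    [0,0,0],
    [0,0,0]
  ],
  "grip": [0,0,0,0,0,0,0,0,0]
}}

```text
time_s: 7.7
tcp_pos: [0.5013, 0.0894, 0.0647]
ee_rot: [[-0.989, 0.15, 0.007], [0.15, 0.989, 0.003], [-0.006, 0.004, -1.0]]
wrist_force: [0.6, -0.0, -0.4]
gripper_width: 0.004
gripper_force: 0.0
```

Call:
{"fn": "step_arm", "kwargs": {
  "linear": [
    [0,-50,-40],
    [0,-50,0],
    [0,-50,0],
    [0,-40,0],
    [0,0,0]
  ],
  "delta_rot": [
    [0,0,0],
    [0,0,0],
    [0,0,0],
    [0,0,0],
    [0,0,0]
  ],
  "grip": [0,0,0,0,0]
}}

```text
time_s: 8.32
tcp_pos: [0.4709, -0.0995, 0.1012]
ee_rot: [[-0.988, 0.154, 0.001], [0.154, 0.988, -0.0], [-0.001, 0.0, -1.0]]
wrist_force: [0.7, 0.2, 0.1]
gripper_width: 0.005
gripper_force: 0.0
```

```bash
python3 - <<'E'
from h import *
state();c=capture('top');w=wrist();
cv2.imwrite('pics/t3c.png',np.hstack([cv2.resize(c['img'][90:245,225:390,::-1],(400,376)),cv2.resize(w['img'][:,:,::-1],(400,376))]))
E
```

```text
t 8.325 jigxy mm [ -78.9 -211. ] z 101.15150529512918 yaw y 81.11348234612241 F jig [0.7 0.3] 0.058832966739924414 w 0.00483063783652111
```

View pics/t3c.png

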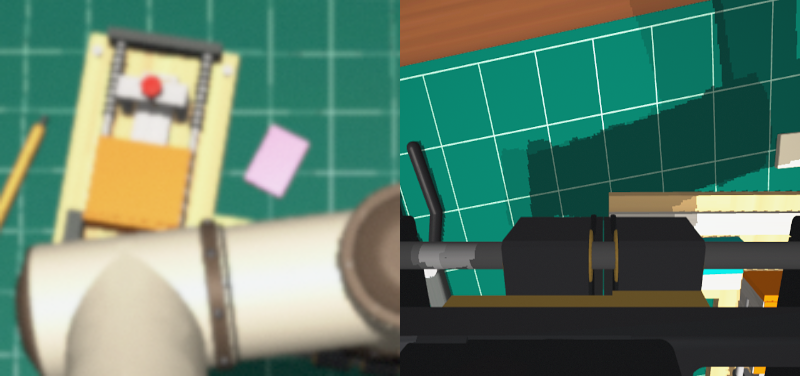

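The jaw is latched: its front edge now sits 16 px (about 33 mm) back of shut, and the red knob is down. Next I come down behind the bar at jig (-21, -190) and push along +y.

Call:
{"fn": "step_arm", "kwargs": {
  "linear": [
    [-30,10,0],
    [-28,11,0],
    [0,0,40],
    [0,0,25],
    [0,0,13],
    [0,10,0],
    [0,10,0],
    [0,5,0],
    [0,0,0]
  ],
  "delta_rot": [
    [0,0,0],
    [0,0,0],
    [0,0,0],
    [0,0,0],
    [0,0,0],
    [0,0,0],
    [0,0,0],
    [0,0,0],
    [0,0,0]
  ],
  "grip": [0,0,0,0,0,0,0,0,0]
}}

```text
time_s: 9.55
tcp_pos: [0.5359, -0.0602, 0.0244]
ee_rot: [[-0.989, 0.15, 0.002], [0.15, 0.989, 0.0], [-0.002, 0.0, -1.0]]
wrist_force: [-0.3, -0.0, 0.0]
gripper_width: 0.004
gripper_force: 0.0
```

```bash
python3 - <<'E'
from h import *
state();w=wrist();save(w,'w4.png')
E
```

```text
t 9.55 jigxy mm [ -20.6 -162.5] z 24.372635113194747 yaw y 81.39485650878359 F jig [-0.3 -0. ] 0.02511976543451659 w 0.003571253807337138
```

View pics/w4.png

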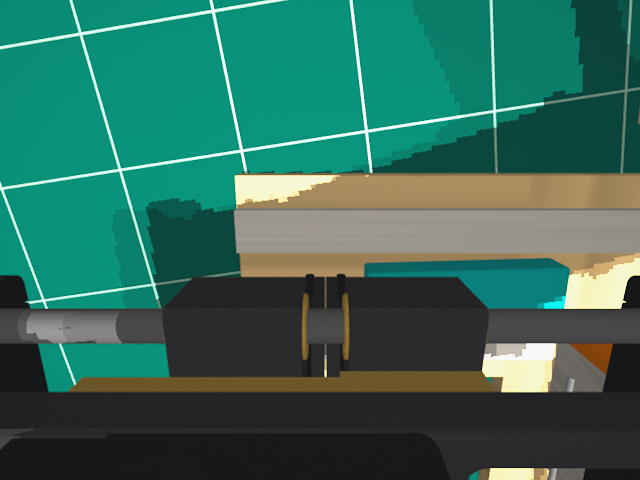

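The bar's end is at (365,264), a few mm ahead of the fingers, which stand in the channel with no contact yet. I lower 2 mm and push.

Call:
{"fn": "step_arm", "kwargs": {
  "linear": [
    [0,0,2],
    [0,5,0],
    [0,8,0],
    [0,8,0],
    [0,8,0],
    [0,8,0],
    [0,8,0],
    [0,8,0],
    [0,5,0],
    [0,0,0]
  ],
  "delta_rot": [
    [0,0,0],
    [0,0,0],
    [0,0,0],
    [0,0,0],
    [0,0,0],
    [0,0,0],
    [0,0,0],
    [0,0,0],
    [0,0,0],
    [0,0,0]
  ],
  "grip": [0,0,0,0,0,0,0,0,0,0]
}}

```text
time_s: 10.85
tcp_pos: [0.5444, -0.0031, 0.0217]
ee_rot: [[-0.989, 0.15, 0.001], [0.15, 0.989, 0.0], [-0.001, 0.0, -1.0]]
wrist_force: [0.4, -0.4, 0.8]
gripper_width: 0.004
gripper_force: 0.0
```

```bash
python3 - <<'E'
from h import *
state();w=wrist();save(w,'w5.png')
E
```

```text
t 10.85 jigxy mm [ -20.8 -104.7] z 21.69780765746153 yaw y 81.36985632298331 F jig [ 0.4 -0.4] 0.7591336501080619 w 0.0036969741152338594
```

View pics/w5.png

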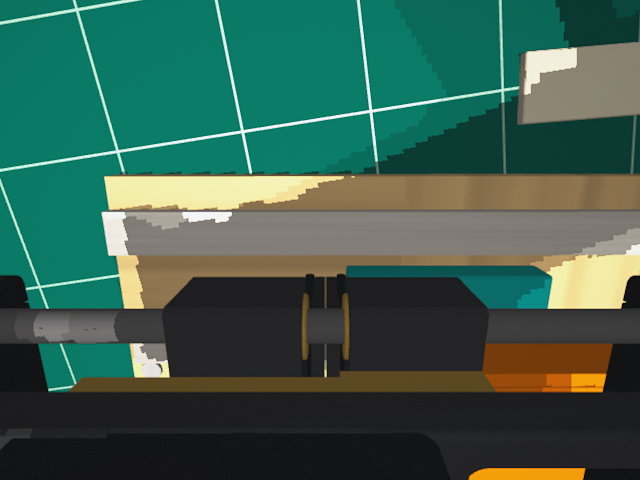

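The bar's near end (347,266) is against the fingers, straight in the channel, and the bay ahead is open. I continue.

Call:
{"fn": "step_arm", "kwargs": {
  "linear": [
    [0,8,0],
    [0,8,0],
    [0,8,0],
    [0,8,0],
    [0,6,0],
    [0,3,0],
    [0,0,0]
  ],
  "delta_rot": [
    [0,0,0],
    [0,0,0],
    [0,0,0],
    [0,0,0],
    [0,0,0],
    [0,0,0],
    [0,0,0]
  ],
  "grip": [0,0,0,0,0,0,0]
}}

```text
time_s: 11.78
tcp_pos: [0.5505, 0.0374, 0.0216]
ee_rot: [[-0.989, 0.15, 0.001], [0.15, 0.989, 0.0], [-0.0, 0.001, -1.0]]
wrist_force: [0.4, -0.9, -0.1]
gripper_width: 0.006
gripper_force: 0.0
```

Call:
{"fn": "step_arm", "kwargs": {
  "linear": [
    [0,2,0],
    [0,2,0],
    [0,0,0]
  ],
  "delta_rot": [
    [0,0,0],
    [0,0,0],
    [0,0,0]
  ],
  "grip": [0,0,0]
}}

```text
time_s: 12.15
tcp_pos: [0.5508, 0.041, 0.0215]
ee_rot: [[-0.989, 0.151, -0.0], [0.151, 0.989, 0.0], [0.0, 0.0, -1.0]]
wrist_force: [-0.0, 0.0, 0.5]
gripper_width: 0.004
gripper_force: 0.2
```

```bash
python3 - <<'E'
from h import *
state();w=wrist();save(w,'w6.png')
E
```

```text
t 12.15 jigxy mm [-21.1 -60.1] z 21.522375760001534 yaw y 81.33487240287847 F jig [-0.  0.] 0.4807865624552086 w 0.004429549907814058
```

View pics/w6.png

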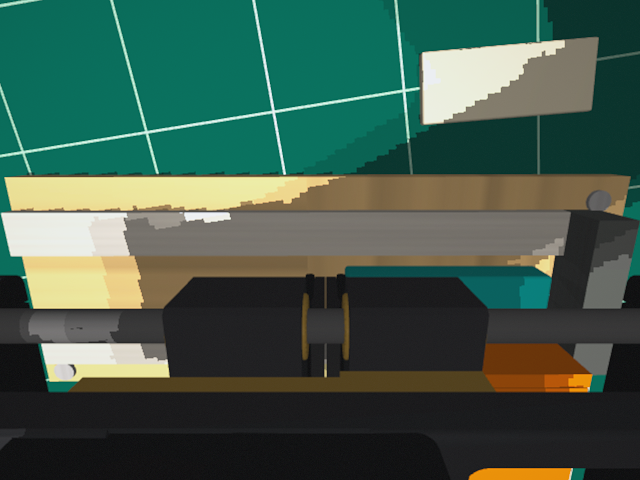

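The bar's far end (552,270) is nearly at the dark stop (about 555). I go on in small steps until the force rises.

Call:
{"fn": "step_arm", "kwargs": {
  "linear": [
    [0,1.5,0],
    [0,1.5,0],
    [0,0,0]
  ],
  "delta_rot": [
    [0,0,0],
    [0,0,0],
    [0,0,0]
  ],
  "grip": [0,0,0]
}}

```text
time_s: 12.58
tcp_pos: [0.5513, 0.0441, 0.0215]
ee_rot: [[-0.989, 0.151, 0.0], [0.151, 0.989, 0.0], [-0.0, 0.0, -1.0]]
wrist_force: [-1.3, -0.7, 0.2]
gripper_width: 0.005
gripper_force: 0.1
```

Call:
{"fn": "step_arm", "kwargs": {
  "linear": [
    [0,1.5,0],
    [0,1.5,0],
    [0,0,0]
  ],
  "delta_rot": [
    [0,0,0],
    [0,0,0],
    [0,0,0]
  ],
  "grip": [0,0,0]
}}

```text
time_s: 12.95
tcp_pos: [0.5518, 0.0471, 0.0216]
ee_rot: [[-0.989, 0.15, 0.0], [0.15, 0.989, 0.0], [-0.0, 0.0, -1.0]]
wrist_force: [0.2, 0.4, 0.2]
gripper_width: 0.003
gripper_force: 0.1
```

Call:
{"fn": "step_arm", "kwargs": {
  "linear": [
    [0,1,0],
    [0,1,0],
    [0,0,0]
  ],
  "delta_rot": [
    [0,0,0],
    [0,0,0],
    [0,0,0]
  ],
  "grip": [0,0,0]
}}

```text
time_s: 13.32
tcp_pos: [0.5521, 0.0489, 0.0216]
ee_rot: [[-0.989, 0.151, 0.0], [0.151, 0.989, 0.0], [-0.0, 0.0, -1.0]]
wrist_force: [-0.5, 0.2, -0.9]
gripper_width: 0.006
gripper_force: 0.2
```

```bash
python3 - <<'E'
from h import *
state();w=wrist();cv2.imwrite('pics/w7.png',cv2.resize(w['img'][190:400,300:640,::-1],None,fx=2.3,fy=2.3))
E
```

```text
t 13.325 jigxy mm [-21.  -52.1] z 21.607452663824247 yaw y 81.33929460923653 F jig [-0.5  0.1] -0.9363145860615675 w 0.00637798462164608
```

View pics/w7.png

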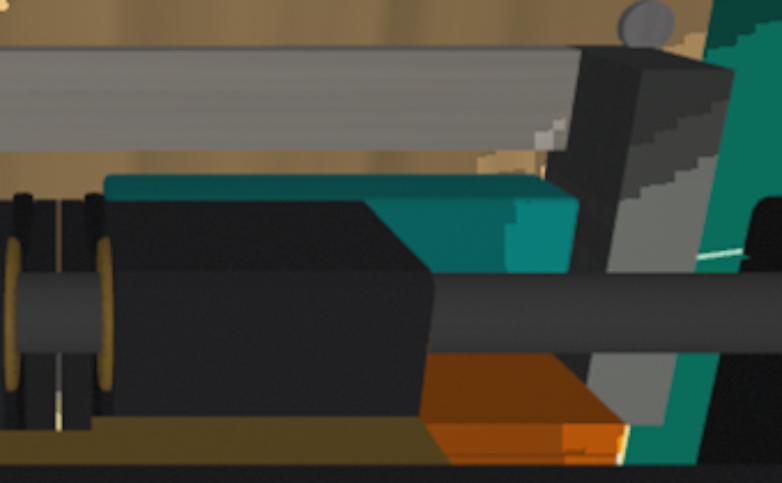

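Call:
{"fn": "step_arm", "kwargs": {
  "linear": [
    [0,1,0],
    [0,1,0],
    [0,0,0]
  ],
  "delta_rot": [
    [0,0,0],
    [0,0,0],
    [0,0,0]
  ],
  "grip": [0,0,0]
}}

```text
time_s: 13.75
tcp_pos: [0.5521, 0.0503, 0.0216]
ee_rot: [[-0.989, 0.151, -0.001], [0.151, 0.989, -0.001], [0.001, -0.001, -1.0]]
wrist_force: [-0.1, -4.1, 1.1]
gripper_width: 0.003
gripper_force: 1.9
```

Call:
{"fn": "step_arm", "kwargs": {
  "linear": [
    [0,1,0],
    [0,0,0]
  ],
  "delta_rot": [
    [0,0,0],
    [0,0,0]
  ],
  "grip": [0,0]
}}

```text
time_s: 14.0
tcp_pos: [0.552, 0.0504, 0.0216]
ee_rot: [[-0.989, 0.151, -0.002], [0.151, 0.989, -0.002], [0.001, -0.002, -1.0]]
wrist_force: [0.3, -7.8, 0.8]
gripper_width: 0.003
gripper_force: 3.7
```

The TCP has stopped and the force is at 8 N, so the bar is against the stop. I back off, rise and check.

Call:
{"fn": "step_arm", "kwargs": {
  "linear": [
    [0,-5,0],
    [0,-15,0],
    [0,-20,0],
    [0,0,-40],
    [0,0,-50],
    [0,-60,-50],
    [10,-60,0],
    [10,-60,0],
    [10,-60,0],
    [0,0,0]
  ],
  "delta_rot": [
    [0,0,0],
    [0,0,0],
    [0,0,0],
    [0,0,0],
    [0,0,0],
    [0,0,0],
    [0,0,0],
    [0,0,0],
    [0,0,0],
    [0,0,0]
  ],
  "grip": [0,0,0,0,0,0,0,0,0,0]
}}

```text
time_s: 15.25
tcp_pos: [0.48, -0.2125, 0.1515]
ee_rot: [[-0.988, 0.158, -0.001], [0.158, 0.988, 0.0], [0.001, 0.0, -1.0]]
wrist_force: [-0.2, 0.4, -0.5]
gripper_width: 0.01
gripper_force: 0.0
```

Call:
{"fn": "step_arm", "kwargs": {
  "linear": [
    [20,-60,0],
    [20,-60,0],
    [20,-60,0],
    [0,0,0]
  ],
  "delta_rot": [
    [0,0,0],
    [0,0,0],
    [0,0,0],
    [0,0,0]
  ],
  "grip": [0,0,0,0]
}}

```text
time_s: 15.75
tcp_pos: [0.3948, -0.3782, 0.1512]
ee_rot: [[-0.988, 0.156, -0.0], [0.156, 0.988, 0.0], [0.0, 0.0, -1.0]]
wrist_force: [0.4, 0.1, 0.3]
gripper_width: 0.007
gripper_force: 0.0
```

```bash
python3 - <<'E'
from h import *
state();T=capture('top');hsv=cv2.cvtColor(T['img'],cv2.COLOR_RGB2HSV)
m=(hsv[...,0]>82)&(hsv[...,0]<98)&(hsv[...,1]>100)&(hsv[...,2]>200);m[:170]=0;m[225:]=0;m[:,:230]=0;m[:,380:]=0
ys,xs=np.nonzero(m);print(len(xs))
if len(xs): print('bar jig',tojig(ray(T,(xs.mean(),ys.mean()),.028)))
cv2.imwrite('pics/t8.png',cv2.resize(T['img'][90:245,225:390,::-1],None,fx=3.6,fy=3.6,interpolation=cv2.INTER_CUBIC))
E
```

```text
t 15.75 jigxy mm [-112.3 -498. ] z 151.22553673984868 yaw y 81.00515147756686 F jig [0.3 0.2] 0.33332499284805645 w 0.006803095436301017
477
bar jig [-0.01907083  0.00369594]
```

View pics/t8.png

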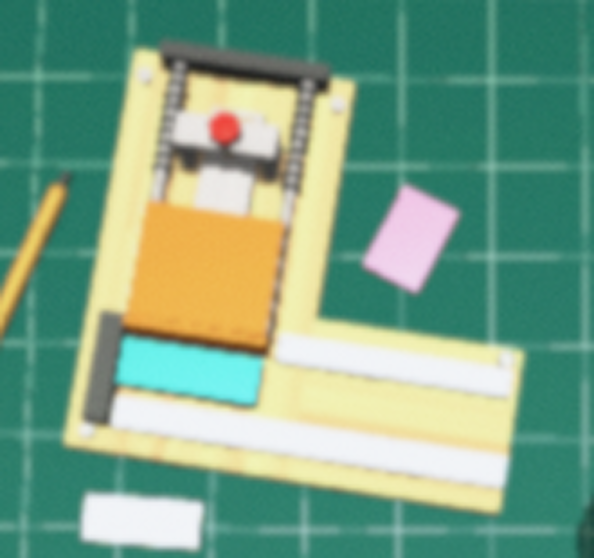

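The bar lies in the bay (centre 190,370) against the dark stop (105,365). The jaw is latched half open, and the arm is clear of everything.

```bash
python3 -c "from station import *;print(finish_job())"
```

```text
the job is handed in; nothing more can be done
None
```

I pushed the jaw open until it latched half open, then slid the turquoise bar home against the end stop and handed the job in at about 16 s; the last top picture showed both in place, but `finish_job` returned no verdict.

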